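# Open the push-to-open gauge case and lay out the ring gauge

### The arm

A 6-joint arm with a two-finger parallel gripper is mounted at the origin on the work surface. World frame = base frame: x ahead of the robot, y to its left, z up, the work surface at z = 0. Lengths are in mm, angles in degrees, forces in N, time in s.
With the tool pointing down it reaches from about 275 to 750 mm from the base axis. Payload 10.2 kg.
Tool frame: the origin (TCP) lies at the very end of the fingers, on their centre line; the grasp point (between the pads) lies 19 mm behind it; z points along the fingers, y is the line along which they close (so a half turn about z gives the same grasp; the last joint's range is limited). The gripper opens to 88 mm and grips with 3 to 60 N. Pads are 18 mm wide; open, the fingers measure 123 mm over their backs; the gripper's body (75 mm by 187 mm) begins 45 mm behind the grasp point.
Start: joints at [-89.92, 17.928, 85.812, -0, 76.261, -12.8], TCP at [117.015, -511.799, 213.82] pointing down, gripper open.
Joint ranges: [-168.41, 168.41], [-55.51, 124.54], [10.69, 146.95], [-70.63, 250.63], [1, 178], [-165.06, 165.06]. Speed limits (degrees/s): [136.94, 136.94, 172.46, 180, 180, 180].

### API

Orientations are given as [roll, pitch, yaw] about the fixed x, y, z axes, in that order (R = Rz(yaw) Ry(pitch) Rx(roll)).
In Python, from cell import * gives the robot as it stands. The module is installed in compiled form; this text tells all that it offers.
- The arm moves only by the shell command python3 -m pendant 'ROWS'. ROWS is JSON, a list that holds one entry, the list of rows, each a list of 5 numbers: the closure, from 0 (fully open) to 1 (shut), then the shift along the tool's x, y, z each as a share of 0.05 m, from -1 to 1, then the turn about the tool's z as a share of 0.08 rad, from -1 to 1. In form: [[[grip, dx, dy, dz, spin], ...]]. A call has 1 to 10 rows; each row shifts and turns the commanded pose from where the row before left it, along the tool's axes as they then stand; what a row does not reach is not made up. A row lasts 1/8 s, in which the tool goes at most 62.5 mm and 10.7 degrees, less where a joint would pass 70% of its speed; a pose out of reach is approached as far as the arm can. A call with a number of a shift or a turn outside -1 to 1 is refused whole. A call with a gripper value outside its range is refused whole. The fingers move at their own pace and stop on an object; the grip force is fixed at half the most. Time passes only in rows, so rows that do not move let the fingers close. It gives the time, the measured TCP pose, the force, the opening and the grip force at its end, in the units of the state.
- observe(): the state, without advancing time (a new reading comes with each control period).
- read_camera(name): name is "side" or "top"; returns the picture (480x640x3 uint8, blue, green, red); there is no depth.
- camera_model(name): a dict with "fx", "fy", "cx", "cy" (pixels), "pose" (4x4, takes a point from camera to world coordinates). Camera axes: x right, y down, z forward; pixel columns grow to the right and rows downward; lengths in mm; the calibration is good to about 2 mm. A picture is of the moment at which its call begins. camera_model takes no time and is no camera call.
- job_done(): hands the job in; it is judged then, once.
The state is a dict: "t": time; "joint_pos": joint angles; "joint_vel": joint speeds; "joint_torque": joint torques, N m; "tool_pos": TCP position; "tool_rot": TCP orientation; "contact_force": force on the tool from outside, world axes, zero at the start; "ft_torque": the same for the moment, N m; "opening": finger opening in mm; "grasp_force": force on a finger pad.
Only numpy, scipy, OpenCV 4.12 (cv2) and the standard library are available. Lean on these libraries where they do the work, as an engineer would, in place of code of your own. Each camera call takes 0.05 s, during which the arm holds its last target. There are 200 camera calls.

### The job

Press the front rail of the slant-topped walnut case's glazed lid until its touch latch clicks, catch the lid with the fingers as it springs up and ease it to its open stop without letting it fly. Then take the stepped brass ring gauge out of the case and lay it gently inside the amber glass tray, leaving the lid standing open and the other things on the counter where they are.

Things in the scene. Friction and masses are not known exactly. Their poses are not given: they have to be found in the camera images.
- case: Fixed walnut case, 180 (x) x 220 (y) mm, slant top falling 25 degrees towards its front: wall tops 36 mm high in front, 120 mm at the back; walls 8 mm thick. Origin: centre of the underside; x points from the front to the hinge side, z up. Its front faces the robot, to within 13 degrees. Stands left or right of the robot's middle line.
- case_floor (a point): Foot of the sloping fabric floor inside the case, at x = -33, y = 0, z = 10 mm of the case. From here the floor (204 mm wide) rises 30 degrees towards the hinge, to case x = 62, z = 65 mm. A lip 10 mm high runs along its foot and holds the gauge. Axes as the case's.
- case_hinge (a point): Middle of the lid's hinge line, fixed at x = 85, z = 118 mm of the case; the line runs along the case's y and lies on the lid's underside.
- lid_press (a point): Middle of the lid's plain wooden front rail (30 mm wide), on the top face; moves with the lid. 165 mm from the hinge line along the lid, 8 mm above its underside. z is the lid's outward normal, -x points to its free edge, 180 mm from the hinge. Lid: walnut frame and glass pane, 180 x 220 x 8 mm, 0.4 kg; a brass latch foot stands 20 mm out of its underside here.
- case_lid (a joint): Lid angle, rad: 0 shut and latched, sloping 25 degrees; pressed stop -0.034 (5.5 mm at the rail); 1.57 at the open stop, leaning 65 degrees above level, its free edge 280 mm above the counter, overhanging the inside. Unlatched, a spring lifts it with 1 to 2 N at the rail and holds it open. Left alone it flies up at over 4 rad/s; over 2.5 counts as flying.
- case_catch (a joint): Hidden touch latch catch, m: 0 latched. Pressing the rail about 5 mm, right to its stop (takes about 8 N before it gives; 14 N is ample), shifts it to 0.015 or more; past about 0.005 the lid is free. It stays where it is put.
- gauge: Stepped brass ring gauge, loose, about 0.17 kg, 90 mm long along its x: square handle 16 mm wide (y), 18 mm high (z) from x = -5 to 45 mm, then round steps of 16, 14 and 12 mm diameter to x = -45. Origin: middle of its length, on the underside. Starts on the case's sloping floor, foot on the lip, handle up towards the hinge, along the case's x, tilted 30 degrees, up to 30 mm off the middle.
- gauge_mid (a point): Middle of the gauge: half its length, 9 mm above its underside. While it is in the case the open lid hangs over it: reach it with the tool leaning back towards the front of the case by about 30 degrees, square to the sloping floor.
- tray: Amber glass ring tray, loose, 0.6 kg, 190 (x) x 150 (y) mm, walls 5 mm thick and 22 mm high, floor 5 mm thick, open on top. Origin: centre of the underside. Stands on the other side from the case.
- expander: Bystander: polished steel ring expander with a chrome knob, 160 mm tall. Origin under its base.
- stand: Bystander: small walnut ring stand, 45 mm tall, 48 mm across. Origin under its base.
- ringset: Bystander: brass gauge rings standing on a walnut bar 120 x 30 mm, 50 mm tall. Origin under the bar.
- loupe: Bystander: steel loupe, a cylinder 28 mm across, 22 mm tall. Origin under it.
- ringbox: Bystander: closed ring box 50 x 55 x 40 mm. Origin under it.
- brush: Bystander: small brush, 150 mm long, lying down.
- pad: Bystander: rubber bench block 100 x 70 x 12 mm. Origin under it.
Things that resemble listed ones, but are neither listed nor needed, are in the scene too. There is more than one size of the tray; the one meant has the size given above.

How it is judged:
By the outcome, as a careful person would: the job done as asked, in the order asked, and still so for the second after the job is handed in, with the robot touching nothing.
It also fails if it takes over 72 s, if anything falls off the work surface, if the arm or the gripper's body presses on something with over 40 N, if the wrist force passes 120 N, or if a joint passes its speed limit or range.

## Working session

There is one attempt and no reset: what is moved stays moved. The work goes in short steps, Python scripts to look and compute and a shell command to move; the robot and the scene stay as the last step left them, time stands still between calls to the robot, and variables do not carry over. Pictures are saved under pics/ and viewed, at most 10 in all, crops included, and the job is handed in when it is done.

```bash
mkdir -p pics; python3 - <<'E'
from cell import *
import cv2,numpy as np
for n in("side","top"):
    cv2.imwrite(f"pics/{n}0.png",read_camera(n)); c=camera_model(n); print(n,c["fx"],c["fy"],c["cx"],c["cy"]);print(np.round(c["pose"],3))
s=observe();print(s["t"],s["tool_pos"],s["tool_rot"],s["opening"])
E
```

```text
side 513.3207990355419 513.3207990355419 317.2942028912039 247.71071777997213
[[-8.48000e-01 -3.93000e-01  3.55000e-01  5.31700e+01]
 [-5.30000e-01  6.18000e-01 -5.81000e-01  7.36583e+02]
 [ 9.00000e-03 -6.81000e-01 -7.32000e-01  9.95163e+02]
 [ 0.00000e+00  0.00000e+00  0.00000e+00  1.00000e+00]]
top 553.8712281474178 553.8712281474178 314.42741822068257 241.84972933597933
[[-2.40000e-02 -9.97000e-01  7.60000e-02  4.20861e+02]
 [-1.00000e+00  2.30000e-02 -1.00000e-02  2.32240e+01]
 [ 8.00000e-03 -7.60000e-02 -9.97000e-01  1.29953e+03]
 [ 0.00000e+00  0.00000e+00  0.00000e+00  1.00000e+00]]
0.1 [ 117.00939085 -511.54637883  213.33626863] [-1.79935611e+02 -1.31683155e-02  1.28805760e+01] 88.24795462184383
```

View pics/top0.png

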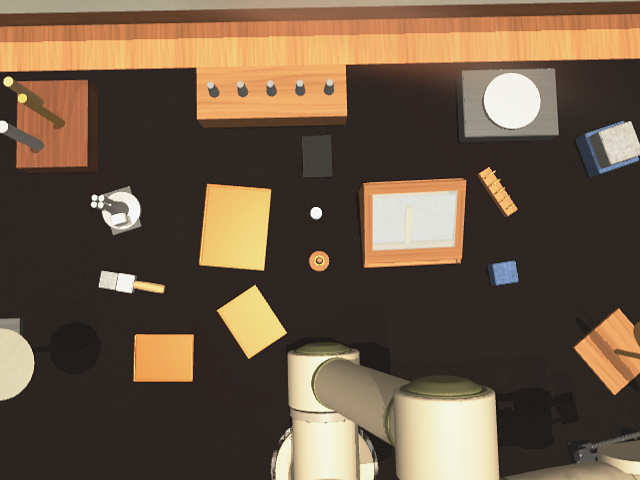

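View pics/side0.png

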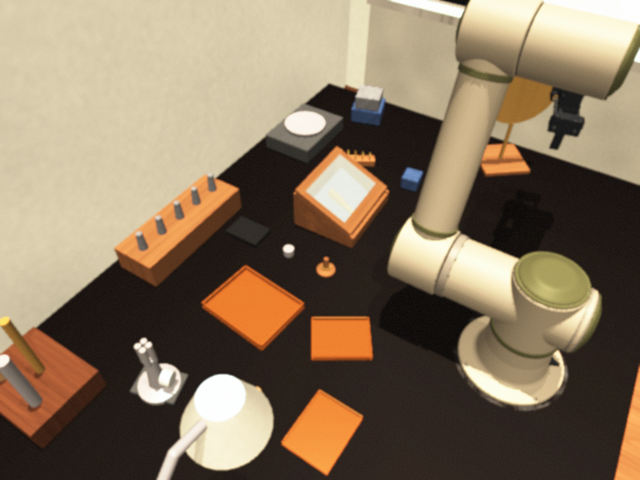

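The top view shows the case at about (413,222), front facing the robot. There are three amber trays: (235,227), about 65x82 px or 153x193 mm; (252,321), small; and (163,358), about 140x110 mm. The first one fits 190x150. I'll measure it and confirm it in a crop.

```bash
cat > h.py <<'E'
from cell import *
import cv2,numpy as np
from scipy.spatial.transform import Rotation as R
def ray(n,u,v):
    c=camera_model(n);P=np.array(c["pose"]);d=P[:3,:3]@[(u-c["cx"])/c["fx"],(v-c["cy"])/c["fy"],1];return P[:3,3],d
def onz(n,u,v,z):
    o,d=ray(n,u,v);return o+d*(z-o[2])/d[2]
def tri(p,q):
    (a,d),(b,e)=ray("top",*p),ray("side",*q)
    s=np.linalg.lstsq(np.c_[d,-e],b-a,rcond=None)[0];x,y=a+s[0]*d,b+s[1]*e;return (x+y)/2,np.linalg.norm(x-y)
def proj(n,p):
    c=camera_model(n);q=np.linalg.inv(c["pose"])@[*p,1];return c["fx"]*q[0]/q[2]+c["cx"],c["fy"]*q[1]/q[2]+c["cy"]
E
python3 - <<'E'
from h import *
im=cv2.imread("pics/top0.png");hsv=cv2.cvtColor(im,cv2.COLOR_BGR2HSV)
m=((hsv[...,1]>90)&(hsv[...,2]>90)).astype(np.uint8)
for nm,(x0,y0,x1,y1),z in(("case",(350,168,474,280),0),("tray",(190,175,280,280),22),("t2",(210,280,292,365),22),("t3",(125,325,200,390),22)):
    k=np.zeros_like(m);k[y0:y1,x0:x1]=m[y0:y1,x0:x1]
    c=max(cv2.findContours(k,0,2)[0],key=cv2.contourArea);r=cv2.minAreaRect(c);b=cv2.boxPoints(r)
    print(nm,np.round(b,1).tolist());ap=cv2.approxPolyDP(cv2.convexHull(c),3,True)[:,0];print(ap.tolist())
    w=np.array([onz("top",*p,z) for p in b]);print(np.round(w[:,:2]).tolist(),np.round(w.mean(0)),[np.linalg.norm(w[i]-w[i-1]).round() for i in(1,2)])
a=cv2.resize(im[160:290,345:525],None,fx=4,fy=4,interpolation=2)[:, :]
b=cv2.resize(im[170:400,120:300],None,fx=2,fy=2)
cv2.imwrite("pics/crop.png",cv2.resize(np.hstack([cv2.resize(a,(480,347)),cv2.resize(b,(272,347))]),None,fx=1,fy=1))
E
```

```text
case [[360.1000061035156, 182.10000610351562], [465.8999938964844, 177.1999969482422], [469.79998779296875, 262.70001220703125], [364.0, 267.6000061035156]]
[[466, 180], [460, 263], [364, 267], [363, 183]]
[[660.0, -101.0], [666.0, -354.0], [462.0, -354.0], [457.0, -105.0]] [ 561. -228.    0.] [np.float64(252.0), np.float64(204.0)]
tray [[198.10000610351562, 265.0], [205.10000610351562, 182.60000610351562], [271.20001220703125, 188.3000030517578], [264.20001220703125, 270.6000061035156]]
[[207, 183], [271, 190], [263, 270], [199, 264]]
[[471.0, 280.0], [663.0, 262.0], [646.0, 108.0], [455.0, 128.0]] [559. 194.  22.] [np.float64(192.0), np.float64(155.0)]
t2 [[215.5, 310.29998779296875], [255.0, 284.0], [287.5, 332.70001220703125], [248.0, 359.0]]
[[255, 285], [286, 333], [248, 358], [217, 310]]
[[367.0, 240.0], [424.0, 149.0], [312.0, 77.0], [255.0, 168.0]] [339. 159.  22.] [np.float64(108.0), np.float64(134.0)]
t3 [[133.0, 334.0], [193.0, 334.0], [193.0, 381.0], [133.0, 381.0]]
[[193, 334], [192, 381], [133, 381], [136, 334]]
[[317.0, 429.0], [314.0, 292.0], [209.0, 293.0], [212.0, 429.0]] [263. 361.  22.] [np.float64(136.0), np.float64(105.0)]
```

View pics/crop.png

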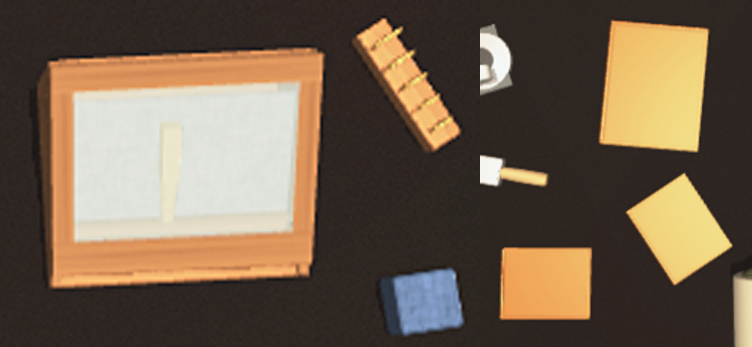

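The left crop shows the case lid: back corners at full-image (363.7,183.2) and (465.7,178.7), front corners at (363.7,263.5) and (460.5,259). The gauge runs from (409,206) at the handle end to (408,242.5). On the right, tray (235,227) measures 192x155 mm, so it is the one meant; the other two are about 135x106 mm.

```bash
python3 - <<'E'
from h import *
bl,br=onz("top",363.7,183.2,125.3),onz("top",465.7,178.7,125.3)
fl,fr=onz("top",363.7,263.5,49.3),onz("top",460.5,259,49.3)
print(bl,br,fl,fr);
for a,b in((br,bl),(fr,fl)): print(np.linalg.norm(a-b),np.degrees(np.arctan2(-(b-a)[0],(b-a)[1])))
ex=((bl+br)-(fl+fr))[:2];print("len",np.linalg.norm(ex)/2,"yaw",np.degrees(np.arctan2(ex[1],ex[0])))
th=np.radians(np.mean([np.degrees(np.arctan2(-(b-a)[0],(b-a)[1])) for a,b in((br,bl),(fr,fl))]))
O=(bl+br+fl+fr)[:2]/4;print("origin",O,np.degrees(th))
e=np.array([np.cos(th),np.sin(th)]);n=np.array([-e[1],e[0]])
# gauge: ends on floor; top surface ~ floor z+16
for uv,z in(((409.1,206.1),62),((408,242.5),28)):
    p=onz("top",*uv,z);d=p[:2]-O;print("gauge end",p,"case",d@e,d@n)
lp=O+e*(85-165*np.cos(np.radians(25))-8*np.sin(np.radians(25)));print("press",lp,"z",118-165*np.sin(np.radians(25))+8*np.cos(np.radians(25)))
for c in [fl,fr,bl,br]: print(proj("side",c))
E
```

```text
[634.17025255 -97.19717739 125.3       ] [ 639.06350438 -316.89958794  125.3       ] [464.65572316 -99.38770562  49.3       ] [ 469.69272807 -318.90956385   49.3       ]
219.75689548867012 1.2758910266559762
219.57963853633538 1.3144408154775433
len 169.4556687270555 yaw 0.710148331959693
origin [ 551.89555204 -208.0985087 ] 1.2951659210667597
gauge end [ 591.19216478 -204.53481839   62.        ] case 39.36712327773882 2.674559125703302
gauge end [ 511.39502071 -205.13889815   28.        ] case -40.423288211911824 3.874287323453974
press [ 483.99117373 -209.63374254] z 55.5184491090778
(np.float64(350.23189539272914), np.float64(234.57295742861277))
(np.float64(386.8516554939748), np.float64(187.18033981557517))
(np.float64(294.4025505679375), np.float64(189.33966039217438))
(np.float64(335.97396240592775), np.float64(146.05436183886937))
```

```bash
python3 -m pendant '[[[1,0,0,0,0.84],[1,0,0,0,0.84],[1,0,0,0,0.84],[1,0.9,-0.75,0,0],[1,0.9,-0.75,0,0],[1,0.9,-0.75,0,0],[1,0.9,-0.75,0,0],[1,0.9,-0.75,0,0],[1,0.9,-0.75,0,0],[1,0.9,-0.75,0,0]]]'
```

```text
t: 1.35
tool_pos: [427.0, -240.5, 213.7]
tool_rot: [-180.0, 0.0, 1.3]
contact_force: [0.4, -0.3, -0.2]
opening: 0.7
grasp_force: 0.0
```

```bash
python3 -m pendant '[[[1,1,-0.6,0,0],[1,0,0,1,0],[1,0,0,1,0],[1,0,0,0.6,0],[1,0,0,0.4,0],[1,0,0,0,0]]]'; python3 -m pendant '[[[1,0,0,0.06,0],[1,0,0,0.05,0]]]'
```

```text
t: 2.1
tool_pos: [474.4, -210.4, 62.6]
tool_rot: [-179.9, 0.1, 1.3]
contact_force: [-0.2, -0.3, 0.6]
opening: 0.6
grasp_force: 0.0
t: 2.35
tool_pos: [475.5, -211.1, 59.0]
tool_rot: [179.9, -0.1, 1.3]
contact_force: [0.5, -0.6, -0.4]
opening: 0.2
grasp_force: 0.0
```

```bash
python3 - <<'E'
from h import *
t=read_camera("top")[150:290,340:500];s=read_camera("side")[130:290,280:440]
cv2.imwrite("pics/c1.png",np.hstack([cv2.resize(t,(400,350)),cv2.resize(s,(350,350))]))
E
```

```text
(no output)
```

View pics/c1.png

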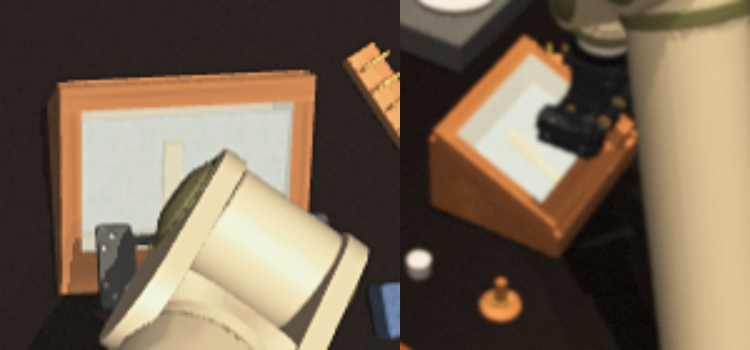

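The picture shows the shut fingers hanging over the front rail near its middle, with no contact yet. Next I press in small steps.

```bash
python3 -m pendant '[[[1,0.02,0,0.04,0],[1,0,0,0.04,0]]]';python3 -m pendant '[[[1,0,0,0.04,0]]]';python3 -m pendant '[[[1,0,0,0.03,0]]]'
```

```text
t: 2.7
tool_pos: [476.2, -210.9, 54.3]
tool_rot: [180.0, -0.0, 1.3]
contact_force: [0.4, 0.2, -0.6]
opening: 0.4
grasp_force: 0.0
t: 2.82
tool_pos: [476.1, -210.9, 52.2]
tool_rot: [-180.0, 0.0, 1.3]
contact_force: [-0.1, -0.5, 0.1]
opening: 0.7
grasp_force: 0.0
t: 2.95
tool_pos: [476.1, -210.9, 50.6]
tool_rot: [-180.0, 0.0, 1.3]
contact_force: [0.2, 0.1, -0.0]
opening: 0.4
grasp_force: 0.0
```

```bash
python3 -m pendant '[[[1,0.08,0,0,0]]]';python3 -m pendant '[[[1,0.04,0,0.02,0]]]';python3 -m pendant '[[[1,0,0,0.03,0]]]'
```

```text
t: 3.08
tool_pos: [480.1, -210.8, 50.7]
tool_rot: [-180.0, 0.0, 1.3]
contact_force: [0.5, -1.4, 0.3]
opening: 0.4
grasp_force: 0.0
t: 3.2
tool_pos: [482.5, -210.8, 49.9]
tool_rot: [180.0, -0.0, 1.3]
contact_force: [0.6, 0.7, -0.3]
opening: 0.2
grasp_force: 0.0
t: 3.32
tool_pos: [482.4, -210.8, 48.3]
tool_rot: [180.0, -0.0, 1.3]
contact_force: [-0.0, 1.4, 0.5]
opening: 0.5
grasp_force: 0.0
```

```bash
python3 - <<'E'
from h import *
im=cv2.imread("pics/side0.png")[135:255,280:400]
g=cv2.imread("pics/c1.png")
f=cv2.resize(im,(600,600),interpolation=2);cv2.imwrite("pics/c2.png",f)
E
```

```text
(no output)
```

View pics/c2.png

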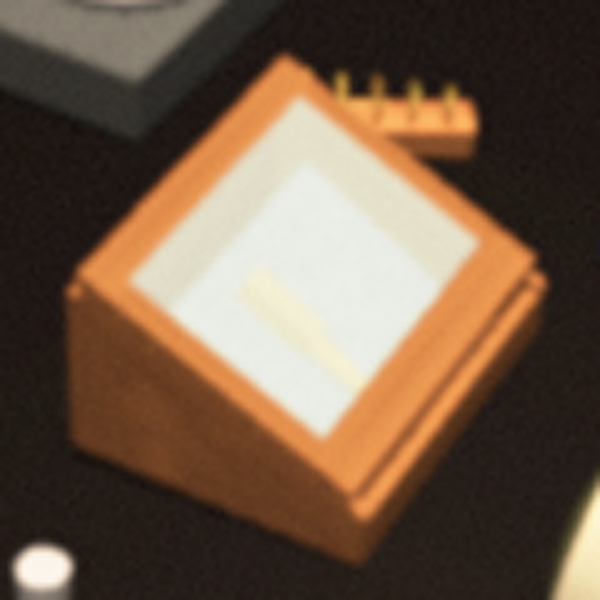

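The side crop shows the lid front corners at about (349,233) and (387.4,186.6), with the case's front wall ledge standing a little ahead of them. The earlier front edge was therefore the ledge, so the case origin is about x=555. I'll check the fingertip from the current pose.

```bash
python3 - <<'E'
from h import *
im=read_camera("side");print(proj("side",[482.4,-210.8,48.3]),proj("side",[482.4,-210.8,112]))
f=cv2.resize(im[130:260,275:435],(738,600),interpolation=2);cv2.imwrite("pics/c3.png",f)
s=observe();print(s["contact_force"],s["joint_torque"])
E
```

```text
(np.float64(364.700958676877), np.float64(207.63966567161032)) (np.float64(366.56744736254745), np.float64(189.7547623114471))
[-0.05234444  0.08856752 -0.3438988 ] [ 1.04593907e-01 -4.44345832e+01 -2.06769329e+01  5.41677175e-02
 -5.40115347e-02  5.85545655e-03]
```

View pics/c3.png

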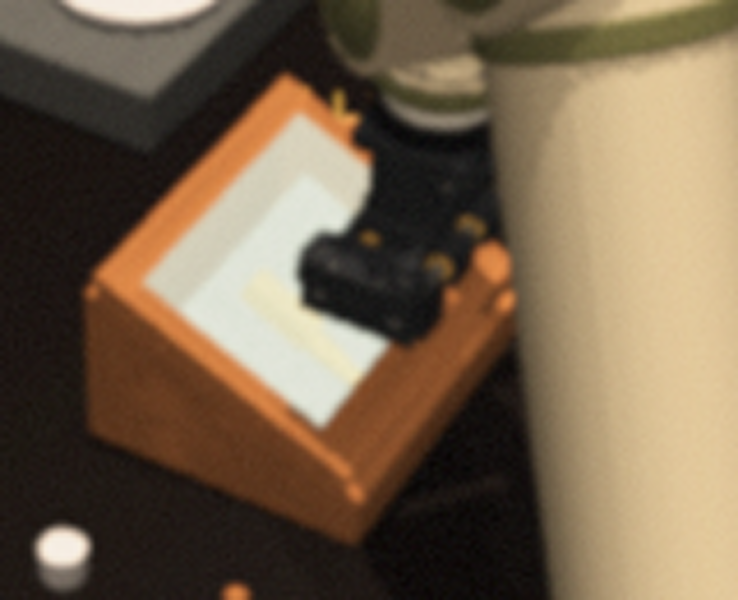

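The gripper sits over the rail with its fingertips hidden behind its body, at about (365,207) in the full image. No force yet, so I keep going down with force checks.

```bash
python3 -m pendant '[[[1,0,0,0.03,0]]]';python3 -m pendant '[[[1,0,0,0.03,0]]]';python3 -m pendant '[[[1,0,0,0.03,0]]]'
```

```text
t: 3.5
tool_pos: [482.1, -210.8, 46.8]
tool_rot: [180.0, -0.0, 1.3]
contact_force: [-0.9, -0.7, -0.2]
opening: 0.4
grasp_force: 0.0
t: 3.62
tool_pos: [482.1, -210.7, 45.2]
tool_rot: [180.0, -0.0, 1.3]
contact_force: [-0.8, -0.0, 0.5]
opening: 0.4
grasp_force: 0.0
t: 3.75
tool_pos: [482.1, -210.7, 43.7]
tool_rot: [-180.0, 0.0, 1.3]
contact_force: [-0.0, -0.6, 0.9]
opening: 0.2
grasp_force: 0.0
```

```bash
python3 - <<'E'
from h import *
for p,q in(((363.7,183.2),(296,189.4)),((465.7,178.7),(337,146)),((363.7,262),(349,233)),((460.5,257.5),(387.4,186.6)),((409.1,206.1),(330,190)),((408,242.5),(352,212.5))): print(tri(p,q))
E
python3 -m pendant '[[[1,0,0,0.03,0]]]';python3 -m pendant '[[[1,0,0,0.03,0]]]'
```

```text
(array([632.29087454, -98.14584665, 125.60158828]), np.float64(4.117093629353943))
(array([ 637.67202092, -317.39534025,  125.86400813]), np.float64(2.8899134253109198))
(array([468.08235302, -98.97201462,  53.54753625]), np.float64(0.44876252830775976))
(array([ 471.03816853, -319.79457587,   50.26042456]), np.float64(4.473400566064748))
(array([ 589.95123045, -204.08138014,   66.29826827]), np.float64(1.4627576827980433))
(array([ 514.31480864, -205.81410954,   17.88619012]), np.float64(4.95525599558563))
t: 3.88
tool_pos: [482.1, -210.8, 42.2]
tool_rot: [-180.0, 0.0, 1.3]
contact_force: [-0.8, 0.3, 0.9]
opening: 0.4
grasp_force: 0.0
t: 4.0
tool_pos: [482.1, -210.8, 40.7]
tool_rot: [-180.0, 0.0, 1.3]
contact_force: [-0.1, -0.6, -0.0]
opening: 0.4
grasp_force: 0.0
```

```bash
python3 - <<'E'
from h import *
im=read_camera("side");tp=read_camera("top")
P=lambda n,p:np.round(proj(n,p)).tolist()
for z in(105,150,190):print(z,[P("side",[482+dx,-211+dy,z]) for dy in(93,-93) for dx in(-37,37)],[P("top",[482,-211+dy,z]) for dy in(93,-93)])
a=cv2.resize(im[120:270,280:420],(560,600),interpolation=2)
a=cv2.convertScaleAbs(a,alpha=1.8,beta=20);cv2.imwrite("pics/c4.png",a)
E
```

```text
105 [[362.0, 218.0], [337.0, 207.0], [395.0, 178.0], [371.0, 168.0]] [[375.0, 254.0], [460.0, 252.0]]
150 [[363.0, 204.0], [337.0, 193.0], [397.0, 164.0], [372.0, 155.0]] [[377.0, 253.0], [466.0, 251.0]]
190 [[365.0, 192.0], [338.0, 181.0], [399.0, 152.0], [373.0, 143.0]] [[379.0, 252.0], [472.0, 250.0]]
```

View pics/c4.png

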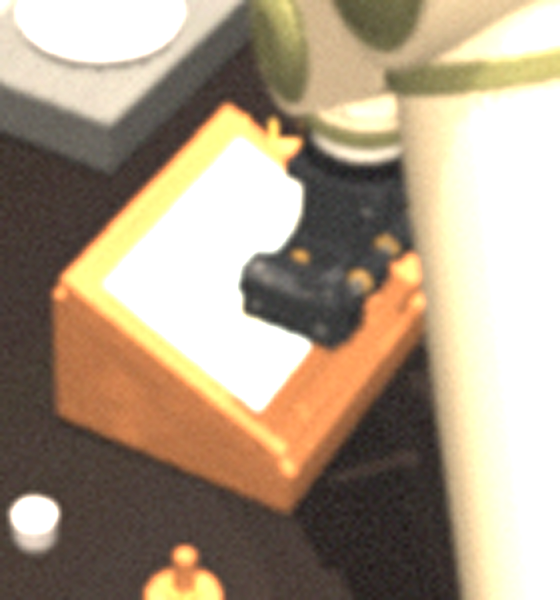

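```bash
python3 - <<'E'
from h import *
M=R.from_euler("xyz",[180,0,12.9],degrees=True).as_matrix()
for dz in(0,-19,-64,-110):
    print(dz,[np.round(proj("side",np.array([117,-511.5,213.4])+M@[0,y,dz])).tolist() for y in(-60,-44,0,44,60)])
im=cv2.imread("pics/side0.png")[70:170,520:620]
cv2.imwrite("pics/c5.png",cv2.resize(im,(500,500),interpolation=2))
E
```

```text
0 [[550.0, 159.0], [550.0, 155.0], [550.0, 145.0], [551.0, 136.0], [551.0, 133.0]]
-19 [[552.0, 153.0], [552.0, 149.0], [553.0, 139.0], [553.0, 130.0], [554.0, 126.0]]
-64 [[559.0, 137.0], [559.0, 134.0], [559.0, 124.0], [560.0, 115.0], [560.0, 111.0]]
-110 [[566.0, 121.0], [566.0, 117.0], [566.0, 108.0], [566.0, 99.0], [566.0, 95.0]]
```

View pics/c5.png

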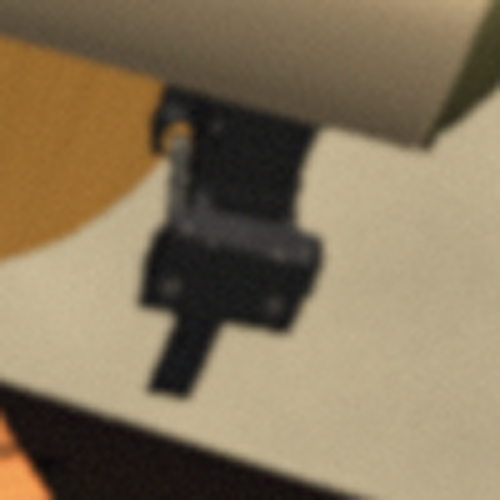

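The near fingertip shows at (554,148), while the reported TCP projects to about (550,157). The real fingertips therefore sit roughly 27 mm behind the reported TCP, which explains why nothing has touched. I'll keep lowering until contact.

```bash
python3 -m pendant '[[[1,0,0,0.08,0]]]';python3 -m pendant '[[[1,0,0,0.06,0]]]';python3 -m pendant '[[[1,0,0,0.04,0]]]';python3 -m pendant '[[[1,0,0,0.04,0]]]'
```

```text
t: 4.22
tool_pos: [482.3, -210.9, 36.9]
tool_rot: [180.0, -0.0, 1.3]
contact_force: [-1.1, 0.6, -0.2]
opening: 0.5
grasp_force: 0.0
t: 4.35
tool_pos: [482.4, -210.9, 33.8]
tool_rot: [180.0, -0.0, 1.3]
contact_force: [0.0, 1.1, 4.1]
opening: 0.4
grasp_force: 2.0
t: 4.47
tool_pos: [482.5, -210.9, 32.1]
tool_rot: [180.0, -0.1, 1.3]
contact_force: [0.4, 0.5, 3.9]
opening: 0.3
grasp_force: 2.1
t: 4.6
tool_pos: [482.5, -211.0, 30.1]
tool_rot: [180.0, -0.0, 1.3]
contact_force: [1.3, 0.4, 5.7]
opening: 0.6
grasp_force: 2.1
```

```bash
python3 -m pendant '[[[1,0,0,0.03,0]]]';python3 -m pendant '[[[1,0,0,0.02,0]]]'
```

```text
t: 4.72
tool_pos: [482.6, -211.0, 28.7]
tool_rot: [180.0, -0.1, 1.3]
contact_force: [1.1, 0.7, 10.4]
opening: 0.2
grasp_force: 4.4
t: 4.85
tool_pos: [482.8, -211.0, 28.2]
tool_rot: [179.9, -0.1, 1.3]
contact_force: [-0.8, 2.3, 13.9]
opening: 0.4
grasp_force: 6.2
```

```bash
python3 -m pendant '[[[1,0,0,0.02,0],[1,0,0,-0.04,0],[1,0,0,-0.06,0]]]';python3 -m pendant '[[[1,0,0,-0.06,0],[1,0,0,-0.06,0]]]';python3 -m pendant '[[[1,0,0,-0.08,0]]]'
```

```text
t: 5.22
tool_pos: [481.9, -210.7, 31.3]
tool_rot: [-180.0, 0.0, 1.3]
contact_force: [-1.3, -0.6, 1.2]
opening: 0.4
grasp_force: 0.9
t: 5.48
tool_pos: [481.8, -210.6, 37.2]
tool_rot: [-180.0, 0.1, 1.3]
contact_force: [-1.3, -0.1, 1.0]
opening: 0.4
grasp_force: 0.8
t: 5.6
tool_pos: [481.9, -210.6, 41.3]
tool_rot: [-180.0, 0.0, 1.3]
contact_force: [-3.1, -0.5, 1.3]
opening: 0.6
grasp_force: 0.8
```

```bash
cat > lid.py <<'E'
import numpy as np
hx,hz,w=640,96,8
def tcp(t):
    p=np.radians(-25)+t; s=169-12*t/1.57
    n=np.array([np.sin(p),np.cos(p)]) # (x,z); dir (-cos,sin)
    c=np.array([hx,hz])+s*np.array([-np.cos(p),np.sin(p)])+8*n
    return c[0], c[1]+w*abs(np.tan(p))
E
python3 - <<'E'
from lid import *
a=None
for t in np.r_[0,0.05,0.1:1.61:0.1]:
    b=np.array(tcp(t));print(round(t,2),b.round(1),None if a is None else ((b-a)/50*[1,-1]).round(2));a=b
E
```

```text
0.0 [483.5  35.6] None
0.05 [480.8  43.1] [-0.05 -0.15]
0.1 [478.6  50.8] [-0.04 -0.15]
0.2 [475.3  66.5] [-0.06 -0.31]
0.3 [473.8  82.4] [-0.03 -0.32]
0.4 [473.9  98.3] [ 0.   -0.32]
0.5 [475.7 115. ] [ 0.04 -0.33]
0.6 [479.1 132. ] [ 0.07 -0.34]
0.7 [484.1 148.5] [ 0.1  -0.33]
0.8 [490.6 164.5] [ 0.13 -0.32]
0.9 [498.6 179.7] [ 0.16 -0.3 ]
1.0 [507.9 194. ] [ 0.19 -0.29]
1.1 [518.4 207.5] [ 0.21 -0.27]
1.2 [530.1 220. ] [ 0.23 -0.25]
1.3 [542.7 231.5] [ 0.25 -0.23]
1.4 [556.3 242.1] [ 0.27 -0.21]
1.5 [570.5 252. ] [ 0.28 -0.2 ]
1.6 [585.3 261.7] [ 0.3  -0.19]
```

```bash
python3 -m pendant '[[[1,-0.06,0,-0.19,0],[1,-0.06,0,-0.31,0],[1,-0.03,0,-0.32,0],[1,0,0,-0.32,0],[1,0.04,0,-0.33,0]]]';python3 -m pendant '[[[1,0.07,0,-0.34,0],[1,0.1,0,-0.33,0],[1,0.13,0,-0.32,0]]]'; python3 - <<'E'
from h import *
cv2.imwrite("pics/s5.png",cv2.resize(read_camera("side")[60:260,250:470],(660,600)))
E
```

```text
t: 6.22
tool_pos: [476.8, -211.0, 116.3]
tool_rot: [180.0, -0.0, 1.3]
contact_force: [-0.0, -1.2, 1.1]
opening: 0.6
grasp_force: 0.3
t: 6.6
tool_pos: [491.9, -210.5, 165.8]
tool_rot: [180.0, -0.1, 1.3]
contact_force: [-0.6, -0.3, -0.5]
opening: 0.4
grasp_force: 0.2
```

View pics/s5.png

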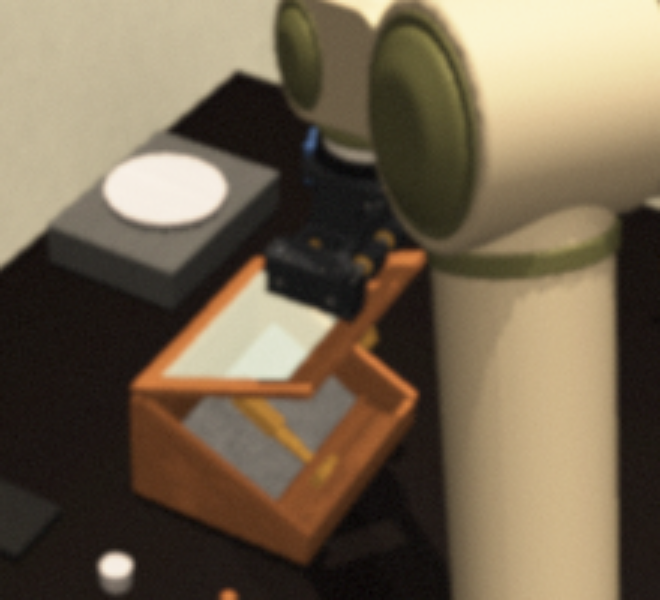

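The lid is half open and following the fingers; the gauge is visible on the floor at about (340,200)-(350,215). Continuing to the stop.

```bash
python3 -m pendant '[[[1,0.14,0,-0.3,0],[1,0.17,0,-0.29,0],[1,0.2,0,-0.27,0],[1,0.23,0,-0.25,0]]]';python3 -m pendant '[[[1,0.25,0,-0.23,0],[1,0.27,0,-0.21,0]]]';python3 -m pendant '[[[1,0.28,0,-0.2,0]]]';python3 -m pendant '[[[1,0.28,0,-0.2,0]]]'
```

```text
t: 7.15
tool_pos: [528.9, -209.6, 220.6]
tool_rot: [180.0, -0.0, 1.3]
contact_force: [0.5, 0.3, 1.0]
opening: 0.6
grasp_force: 0.1
t: 7.4
tool_pos: [555.0, -209.0, 242.6]
tool_rot: [180.0, -0.0, 1.3]
contact_force: [-0.2, 0.5, 0.2]
opening: 0.3
grasp_force: 0.2
t: 7.52
tool_pos: [569.0, -208.6, 252.4]
tool_rot: [180.0, -0.0, 1.3]
contact_force: [0.1, -0.1, -0.0]
opening: 0.6
grasp_force: 0.2
t: 7.65
tool_pos: [583.0, -208.3, 262.4]
tool_rot: [-180.0, -0.0, 1.3]
contact_force: [0.1, -0.7, -0.9]
opening: 0.4
grasp_force: 0.0
```

```bash
python3 -m pendant '[[[0,0.2,0,-0.8,0],[0,0.2,0,-0.8,0],[0,0.3,-0.95,0,0],[0,0.3,-0.95,0,0],[0,0.3,-0.95,0,0],[0,0.3,-0.95,0,0],[0,0.3,-0.95,0,0]]]'; python3 - <<'E'
from h import *
print(observe()["joint_pos"].round(1) if hasattr(observe()["joint_pos"],'round') else observe()["joint_pos"])
hsv=cv2.cvtColor(read_camera("top"),cv2.COLOR_BGR2HSV)
E
```

```text
t: 8.52
tool_pos: [672.1, 32.8, 342.1]
tool_rot: [-180.0, -0.0, 1.3]
contact_force: [0.3, 0.3, 0.1]
opening: 68.4
grasp_force: 0.0
[ -7.2  37.8  37.    0.  105.2  81.5]
```

```bash
python3 -m pendant '[[[0,1,0,0,0],[0,1,0,0,0]]]';  python3 -m pendant '[[[0,1,0,0,0]]]';  python3 -m pendant '[[[0,1,0,0,0]]]'
```

```text
t: 8.82
tool_pos: [737.8, 32.1, 331.6]
tool_rot: [-180.0, -0.8, 1.4]
contact_force: [54.9, 0.5, 62.4]
opening: 88.1
grasp_force: 0.0
t: 8.95
tool_pos: [753.6, 31.4, 307.3]
tool_rot: [-179.9, -1.5, 1.3]
contact_force: [-0.3, -0.4, 0.0]
opening: 88.2
grasp_force: 0.0
t: 9.07
tool_pos: [768.7, 31.0, 296.5]
tool_rot: [-179.9, -3.4, 1.3]
contact_force: [-0.2, 0.6, 0.6]
opening: 88.0
grasp_force: 0.0
```

```bash
python3 -m pendant '[[[0,0.6,0,-0.3,0]]]';  python3 -m pendant '[[[0,0.6,0,-0.3,0]]]';  python3 -m pendant '[[[0,0.6,0,-0.3,0]]]'; python3 -m pendant '[[[0,0,0,0,0]]]'; python3 -c "
from cell import *
print(observe()['joint_pos'])"
```

```text
t: 9.2
tool_pos: [771.4, 30.7, 299.7]
tool_rot: [-179.9, -4.3, 1.3]
contact_force: [0.0, -0.3, -0.4]
opening: 88.2
grasp_force: 0.0
t: 9.32
tool_pos: [774.3, 30.4, 307.4]
tool_rot: [-179.9, -5.6, 1.3]
contact_force: [-0.6, 0.8, 0.7]
opening: 88.4
grasp_force: 0.0
t: 9.45
tool_pos: [777.2, 30.1, 312.1]
tool_rot: [-179.9, -6.7, 1.3]
contact_force: [-0.3, -0.4, 0.7]
opening: 88.3
grasp_force: 0.0
t: 9.57
tool_pos: [777.1, 30.1, 311.7]
tool_rot: [-179.9, -6.6, 1.3]
contact_force: [0.3, -0.1, 0.9]
opening: 88.3
grasp_force: 0.0
[ -6.74459941  54.86910638  10.71581725   1.07908679 107.85990879
  82.3157591 ]
```

```bash
python3 -m pendant '[[[0,0.9,0,-0.5,0],[0,0.9,0,-0.5,0]]]';  python3 -m pendant '[[[0,1,0,0,0],[0,1,0,0,0]]]'; python3 -m pendant '[[[0,0.3,0,-1,0],[0,0.3,0,-1,0]]]'
```

```text
t: 9.82
tool_pos: [783.1, 29.1, 330.2]
tool_rot: [-179.8, -9.7, 1.3]
contact_force: [0.3, 0.7, 0.7]
opening: 88.0
grasp_force: 0.0
t: 10.07
tool_pos: [808.9, 28.7, 310.3]
tool_rot: [-179.8, -12.7, 1.3]
contact_force: [0.2, 0.2, 0.1]
opening: 88.2
grasp_force: 0.0
t: 10.32
tool_pos: [772.9, 27.0, 389.3]
tool_rot: [-179.8, -14.4, 1.3]
contact_force: [-0.3, 0.6, -0.0]
opening: 87.9
grasp_force: 0.0
```

```bash
python3 -m pendant '[[[0,1,0,0,0],[0,1,0,0,0],[0,1,0,0,0],[0,1,0,-0.2,0]]]';  python3 -m pendant '[[[0,1,0,-0.2,0],[0,1,0,-0.2,0],[0,1,0,-0.2,0]]]'
```

```text
t: 10.82
tool_pos: [818.9, 26.5, 367.9]
tool_rot: [-179.7, -20.5, 1.3]
contact_force: [-0.1, -0.7, -0.6]
opening: 88.0
grasp_force: 0.0
t: 11.2
tool_pos: [835.0, 25.8, 386.5]
tool_rot: [-179.7, -25.4, 1.2]
contact_force: [-0.4, -0.3, -0.1]
opening: 88.1
grasp_force: 0.0
```

```bash
python3 -m pendant '[[[0,1,0,-0.2,0],[0,1,0,-0.2,0],[0,1,0,-0.2,0]]]'; python3 -m pendant '[[[0,-1,0,-0.3,0],[0,-1,0,-0.3,0]]]'
```

```text
t: 11.58
tool_pos: [845.6, 25.0, 412.7]
tool_rot: [-179.6, -30.2, 1.2]
contact_force: [-0.6, 0.4, -0.8]
opening: 87.7
grasp_force: 0.0
t: 11.82
tool_pos: [782.6, 22.3, 399.4]
tool_rot: [-179.6, -30.2, 1.2]
contact_force: [2.3, -0.0, 0.7]
opening: 88.0
grasp_force: 0.0
```

```bash
python3 -m pendant '[[[0,-1,0,-0.17,0],[0,-1,0,-0.17,0],[0,-1,0,-0.17,0],[0,-1,0,-0.17,0],[0,-1,0,-0.17,0],[0,-1,0,-0.17,0],[0,-0.92,0,-0.17,0]]]'; python3 -m pendant '[[[0,0,0.9,0,0],[0,0,0.9,0,0],[0,0,0.9,0,0],[0,0,0.9,0,0],[0,0,0.9,0,0]]]'
```

```text
t: 12.7
tool_pos: [452.5, 15.0, 277.7]
tool_rot: [-179.6, -30.2, 1.3]
contact_force: [-0.7, -0.0, 0.8]
opening: 87.8
grasp_force: 0.0
t: 13.32
tool_pos: [459.6, -211.8, 277.1]
tool_rot: [-179.7, -30.2, 1.3]
contact_force: [0.6, 0.3, 0.9]
opening: 88.2
grasp_force: 0.0
```

```bash
cat >> h.py <<'E'
def rel(target):
    s=observe();M=R.from_euler("xyz",s["tool_rot"],degrees=True).as_matrix();return (M.T@(np.array(target)-s["tool_pos"])).round(1)
E
python3 -c "
from h import *
print(rel([577,-205,18.7]))"
```

```text
[-28.4  -2.7 282.5]
```

```bash
python3 -m pendant '[[[0,-0.57,-0.05,0.8,0],[0,0,0,0.95,0],[0,0,0,0.95,0],[0,0,0,0.95,0],[0,0,0,0.9,0],[0,0,0,0,0]]]'; python3 - <<'E'
from h import *
print(rel([577,-205,18.7]))
im=read_camera("top");cv2.imwrite("pics/t6.png",im)
cv2.imwrite("pics/s6.png",read_camera("side"))
h=cv2.cvtColor(im,cv2.COLOR_BGR2HSV)
m=((h[...,0]<35)&(h[...,0]>14)&(h[...,1]>80)&(h[...,2]>80)).astype(np.uint8);m[:190]=0;m[265:]=0;m[:,:370]=0;m[:,460:]=0
n,l,st,c=cv2.connectedComponentsWithStats(m)
print([ (st[i].tolist()) for i in range(1,n) if st[i][4]>8])
E
```

```text
t: 14.08
tool_pos: [548.8, -202.9, 63.2]
tool_rot: [-179.4, -29.9, 1.2]
contact_force: [-0.3, 0.8, 0.7]
opening: 88.2
grasp_force: 0.0
[ 2.2  3.2 52.6]
[[428, 207, 10, 10, 63], [404, 208, 9, 26, 203], [444, 230, 2, 7, 9], [405, 237, 6, 3, 16], [411, 245, 44, 20, 653], [390, 250, 8, 8, 40]]
```

```bash
python3 -m pendant '[[[0,0.04,0.06,0.4,0],[0,0,0,0.4,0],[0,0,0,0,0]]]'; python3 -m pendant '[[[0,0,0,0.1,0],[0,0,0,0,0]]]';python3 -m pendant '[[[0,0,0,0.08,0],[0,0,0,0,0]]]'
```

```text
t: 14.55
tool_pos: [571.0, -206.6, 33.0]
tool_rot: [-179.6, -30.2, 1.3]
contact_force: [-1.1, 0.2, -0.4]
opening: 88.1
grasp_force: 0.0
t: 14.8
tool_pos: [573.5, -206.3, 28.3]
tool_rot: [-179.6, -30.2, 1.3]
contact_force: [0.5, 0.8, -0.6]
opening: 88.6
grasp_force: 0.0
t: 15.05
tool_pos: [575.5, -206.0, 23.9]
tool_rot: [-179.6, -30.1, 1.2]
contact_force: [0.7, -0.6, -0.2]
opening: 88.2
grasp_force: 0.0
```

```bash
python3 -m pendant '[[[0,0,0,0.05,0],[0,0,0,0,0]]]';python3 -m pendant '[[[0,0,0,0.05,0],[0,0,0,0,0]]]';python3 -m pendant '[[[0,0,0,0.04,0],[0,0,0,0,0]]]'
```

```text
t: 15.3
tool_pos: [576.7, -205.8, 21.6]
tool_rot: [-179.6, -30.1, 1.2]
contact_force: [-0.1, 0.1, 0.7]
opening: 88.1
grasp_force: 0.0
t: 15.55
tool_pos: [578.0, -205.8, 19.4]
tool_rot: [-179.6, -30.1, 1.2]
contact_force: [-0.1, 0.4, 0.9]
opening: 88.1
grasp_force: 0.0
t: 15.8
tool_pos: [579.0, -205.9, 18.0]
tool_rot: [-179.6, -30.1, 1.2]
contact_force: [-2.4, 0.8, 2.4]
opening: 88.2
grasp_force: 1.5
```

```bash
python3 -m pendant '[[[0,0,0,-0.03,0],[1,0,0,0,0],[1,0,0,0,0],[1,0,0,0,0],[1,0,0,0,0],[1,0,0,0,0],[1,0,0,0,0],[1,0,0,0,0]]]'
```

```text
t: 16.8
tool_pos: [578.2, -205.9, 19.2]
tool_rot: [-179.6, -30.1, 1.2]
contact_force: [-0.2, 0.4, -0.5]
opening: 20.0
grasp_force: 0.0
```

```bash
python3 -m pendant '[[[1,0,0,0,0],[1,0,0,0,0],[1,0,0,0,0]]]'; python3 -m pendant '[[[1,0,0,-0.2,0],[1,0,0,-0.4,0],[1,0,0,-0.4,0]]]'
```

```text
t: 17.18
tool_pos: [578.2, -205.8, 19.2]
tool_rot: [-179.6, -30.1, 1.2]
contact_force: [-0.4, 1.0, 0.5]
opening: 15.7
grasp_force: 29.9
t: 17.55
tool_pos: [552.4, -206.7, 63.0]
tool_rot: [-179.6, -30.1, 1.2]
contact_force: [0.4, -0.0, -1.5]
opening: 15.6
grasp_force: 29.9
```

```bash
python3 -m pendant '[[[1,0,0,-0.9,0],[1,0,0,-0.9,0],[1,0,0,-0.9,0],[1,0,0,-0.9,0],[1,0,0,-0.9,0],[1,-0.3,-0.9,-0.4,0],[1,-0.3,-0.9,-0.4,0],[1,-0.3,-0.9,-0.4,0],[1,-0.3,-0.9,-0.4,0],[1,-0.3,-0.5,-0.4,0]]]'; python3 -c "
from cell import *
print(observe()['joint_pos'])"
```

```text
t: 18.8
tool_pos: [318.5, -7.4, 307.2]
tool_rot: [-179.6, -30.1, 1.3]
contact_force: [0.1, -0.6, -1.0]
opening: 15.6
grasp_force: 29.9
[-43.54300907 -36.16662847 122.34986506  22.00339429  72.98729094
  42.43321869]
```

```bash
python3 -m pendant '[[[1,-0.5,0,-0.3,0]]]'; python3 -m pendant '[[[1,-0.5,0,-0.3,0]]]';python3 -m pendant '[[[1,-0.5,0,-0.3,0]]]'; python3 -c "
from cell import *
print(observe()['joint_pos'])"
```

```text
t: 18.92
tool_pos: [289.8, -6.7, 307.8]
tool_rot: [-179.7, -30.1, 1.8]
contact_force: [-1.2, -1.8, -1.2]
opening: 15.7
grasp_force: 29.9
t: 19.05
tool_pos: [269.8, -10.7, 308.0]
tool_rot: [-179.5, -29.9, 1.2]
contact_force: [-0.2, -1.0, -1.3]
opening: 15.7
grasp_force: 29.9
t: 19.18
tool_pos: [256.7, -14.1, 308.8]
tool_rot: [-179.4, -29.5, 0.9]
contact_force: [-0.8, -0.2, -1.5]
opening: 15.4
grasp_force: 29.9
[-78.49655042 -52.58779223 125.68147788  29.56378923 100.14700144
  17.49856263]
```

```bash
python3 -m pendant '[[[1,-0.5,0,-0.3,0],[1,-0.5,0,-0.3,0]]]'; python3 -m pendant '[[[1,-0.6,0,0,0],[1,-0.6,0,0,0]]]'; python3 -c "
from cell import *
print(observe()['joint_pos'])"
```

```text
t: 19.42
tool_pos: [241.4, -28.4, 312.5]
tool_rot: [-178.7, -28.0, 0.5]
contact_force: [-0.3, -0.5, -1.4]
opening: 15.7
grasp_force: 29.9
t: 19.68
tool_pos: [227.6, -46.9, 286.1]
tool_rot: [-178.1, -26.7, 0.8]
contact_force: [0.1, -0.3, -1.3]
opening: 15.7
grasp_force: 29.9
[-104.45654566  -55.51284135  128.37897521   27.6947532   114.00421631
   -5.82527427]
```

```bash
python3 -m pendant '[[[1,0.5,-0.1,0.25,0],[1,0.5,-0.1,0.25,0],[1,0.5,-0.1,0.25,0],[1,0.5,-0.2,0.25,0],[1,0.5,-0.2,0.25,0],[1,0.5,-0.2,0.25,0],[1,0.5,-0.2,0.25,0]]]'; python3 -c "
from h import *
print(observe()['joint_pos'],rel([576,194,80]))"
```

```text
t: 20.55
tool_pos: [371.0, -0.0, 287.3]
tool_rot: [-178.2, -25.9, 0.8]
contact_force: [-0.7, -1.5, -2.0]
opening: 15.6
grasp_force: 29.9
[-29.78357004 -22.57573561 117.63634956  16.08825382  64.07144799
  54.60866226] [  96.3 -182.3  283.1]
```

```bash
python3 -m pendant '[[[1,0.3,-0.95,0.3,0],[1,0.3,-0.95,0.3,0],[1,0.3,-0.95,0.3,0],[1,0.3,-0.75,0.3,0],[1,0.3,0,0.8,0],[1,0.2,0,0.9,0],[1,0.2,0,0.9,0],[1,0,0,0.9,0],[1,0,0,0.9,0],[1,0,0,0,0]]]'; python3 -c "
from h import *
print(observe()['joint_pos'],rel([576,194,40]))
a=read_camera('top');b=read_camera('side')
h=cv2.cvtColor(a,cv2.COLOR_BGR2HSV)
a=cv2.resize(a[150:290,170:330],(400,350));b=cv2.resize(b[180:380,160:380],(385,350));cv2.imwrite('pics/p.png',np.hstack([a,b]))"
```

```text
t: 21.8
tool_pos: [571.1, 187.2, 79.8]
tool_rot: [-178.2, -25.5, 0.7]
contact_force: [0.6, 0.1, -1.6]
opening: 15.9
grasp_force: 29.9
[  7.5156539   24.62391094 103.16270783  -2.54879029  26.6920591
  98.43249951] [-12.7  -5.6  38.3]
```

```bash
python3 -m pendant '[[[1,-0.13,-0.06,0.38,0],[1,-0.13,-0.06,0.38,0],[1,-0.1,0,0.2,0],[1,-0.1,0,0.2,0],[1,0,0,0,0]]]'; python3 -m pendant '[[[1,-0.04,0,0.08,0],[1,0,0,0,0]]]'; python3 -m pendant '[[[1,-0.04,0,0.08,0],[1,0,0,0,0]]]'
```

```text
t: 22.52
tool_pos: [576.7, 195.7, 20.7]
tool_rot: [-178.1, -25.8, 0.7]
contact_force: [0.1, 0.4, -2.0]
opening: 15.7
grasp_force: 29.9
t: 22.78
tool_pos: [576.9, 195.9, 16.2]
tool_rot: [-178.1, -25.9, 0.7]
contact_force: [-0.6, 0.2, -0.9]
opening: 15.7
grasp_force: 29.9
t: 23.02
tool_pos: [576.6, 196.0, 11.4]
tool_rot: [-178.1, -25.8, 0.7]
contact_force: [-0.6, 0.6, -1.9]
opening: 16.1
grasp_force: 29.9
```

```bash
python3 -m pendant '[[[1,-0.02,0,0.04,0],[1,0,0,0,0]]]'; python3 -m pendant '[[[1,-0.02,0,0.04,0],[1,0,0,0,0]]]'; python3 -m pendant '[[[1,-0.02,0,0.04,0],[1,0,0,0,0]]]'
```

```text
t: 23.28
tool_pos: [576.7, 196.1, 9.3]
tool_rot: [-178.1, -25.8, 0.7]
contact_force: [-0.4, 0.1, -0.8]
opening: 15.7
grasp_force: 29.9
t: 23.52
tool_pos: [576.9, 196.2, 7.3]
tool_rot: [-178.1, -25.9, 0.7]
contact_force: [-0.2, -0.2, 0.0]
opening: 15.7
grasp_force: 29.9
t: 23.78
tool_pos: [577.5, 196.4, 5.8]
tool_rot: [-178.1, -26.0, 0.7]
contact_force: [1.8, 2.1, 3.9]
opening: 16.0
grasp_force: 30.0
```

```bash
python3 -m pendant '[[[1,0,0,0.05,0],[1,0,0,0,0]]]'; python3 -m pendant '[[[1,0,0,0.05,0],[1,0,0,0,0]]]'; python3 -m pendant '[[[1,0,0,0.05,0],[1,0,0,0,0]]]'
```

```text
t: 24.02
tool_pos: [578.7, 196.5, 3.5]
tool_rot: [-178.1, -26.0, 0.7]
contact_force: [1.7, 1.6, 3.7]
opening: 15.9
grasp_force: 30.0
t: 24.28
tool_pos: [579.9, 196.6, 1.3]
tool_rot: [-178.1, -26.0, 0.7]
contact_force: [2.8, 1.1, 5.5]
opening: 15.7
grasp_force: 30.0
t: 24.52
tool_pos: [580.9, 196.7, -1.0]
tool_rot: [-178.1, -26.0, 0.7]
contact_force: [2.9, 0.6, 4.7]
opening: 15.8
grasp_force: 30.0
```

Pivoting as intended at about 5 N. Continuing, bending towards straight down.

```bash
python3 -m pendant '[[[1,-0.01,0,0.05,0],[1,0,0,0,0]]]'; python3 -m pendant '[[[1,-0.01,0,0.05,0],[1,0,0,0,0]]]'; python3 -m pendant '[[[1,-0.01,0,0.05,0],[1,0,0,0,0]]]';python3 -m pendant '[[[1,-0.015,0,0.04,0],[1,0,0,0,0]]]'
```

```text
t: 24.78
tool_pos: [581.5, 196.7, -3.5]
tool_rot: [-178.1, -26.0, 0.7]
contact_force: [3.0, 1.1, 4.8]
opening: 16.1
grasp_force: 30.0
t: 25.02
tool_pos: [582.0, 196.8, -6.1]
tool_rot: [-178.1, -26.0, 0.7]
contact_force: [2.4, 0.2, 4.5]
opening: 15.6
grasp_force: 30.0
t: 25.28
tool_pos: [582.2, 196.8, -8.9]
tool_rot: [-178.1, -25.9, 0.7]
contact_force: [4.0, 0.5, 5.4]
opening: 15.9
grasp_force: 30.0
t: 25.52
tool_pos: [582.1, 196.9, -11.2]
tool_rot: [-178.1, -25.9, 0.7]
contact_force: [2.5, 0.3, 4.5]
opening: 16.0
grasp_force: 30.0
```

```bash
python3 -m pendant '[[[1,-0.015,0,0.03,0],[1,0,0,0,0]]]'; python3 -m pendant '[[[1,-0.01,0,0.02,0],[1,0,0,0,0]]]'; python3 -m pendant '[[[1,-0.01,0,0.02,0],[1,0,0,0,0]]]'
```

```text
t: 25.78
tool_pos: [582.3, 196.9, -12.7]
tool_rot: [-178.1, -25.9, 0.7]
contact_force: [2.7, -1.1, 5.8]
opening: 15.7
grasp_force: 30.8
t: 26.02
tool_pos: [582.4, 197.0, -13.2]
tool_rot: [-178.1, -25.9, 0.7]
contact_force: [-1.0, -1.1, 12.2]
opening: 15.5
grasp_force: 33.5
t: 26.28
tool_pos: [582.6, 197.0, -13.5]
tool_rot: [-178.1, -26.0, 0.7]
contact_force: [-6.4, -2.8, 22.1]
opening: 15.3
grasp_force: 37.5
```

```bash
python3 -m pendant '[[[1,0.01,0,-0.03,0],[0.7,0,0,0,0],[0.7,0,0,0,0],[0.7,0,0,0,0],[0.7,0,0,0,0]]]'; python3 -m pendant '[[[0.7,0,0,-0.2,0],[0.7,0,0,-0.5,0],[0.7,0,0,-0.9,0],[0.7,0,0,-0.9,0],[0.7,0,0,-0.9,0],[0.7,0,0,-0.9,0],[0.7,0,0,-0.9,0],[0.7,-0.5,0,-0.9,0],[0.7,-0.5,0,-0.7,0]]]'; python3 - <<'E'
from h import *
a=read_camera('top');b=read_camera('side')
A=cv2.resize(a[150:280,190:490],(690,299));B=cv2.resize(b[90:350,190:410],(254,300))
B2=cv2.resize(b[120:320,190:400],(315,300))
C=cv2.resize(b[265:350,195:310],(375,277))
cv2.imwrite('pics/fin.png',np.vstack([A,np.hstack([B2,cv2.resize(C,(375,300))])]))
h=cv2.cvtColor(a,cv2.COLOR_BGR2HSV);m=((h[...,1]>90)&(h[...,2]>90)).astype(np.uint8);k=np.zeros_like(m);k[175:280,190:280]=m[175:280,190:280]
c=max(cv2.findContours(k,0,2)[0],key=cv2.contourArea);w=np.array([onz("top",*p,22) for p in cv2.boxPoints(cv2.minAreaRect(c))]);print(w.mean(0))
E
```

```text
t: 26.9
tool_pos: [582.0, 197.7, -13.1]
tool_rot: [-178.1, -25.9, 0.7]
contact_force: [-1.1, 5.6, 9.0]
opening: 26.6
grasp_force: 4.3
t: 28.02
tool_pos: [386.6, 183.1, 270.6]
tool_rot: [-178.2, -25.8, 0.7]
contact_force: [0.1, -0.5, -0.3]
opening: 26.4
grasp_force: 0.0
[558.34245067 194.09004181  22.        ]
```

View pics/fin.png

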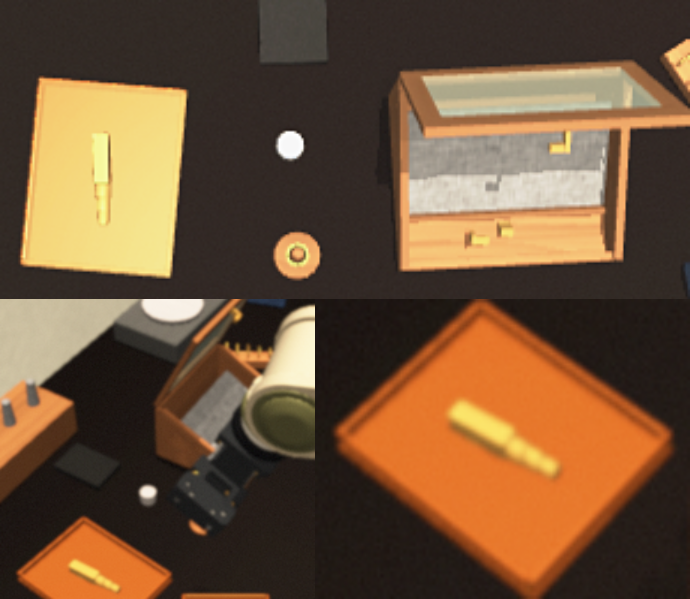

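The gauge lies flat in the middle of the right tray, at about (234,228) in the top view. The tray hasn't moved, the lid stands open, and the robot is clear of everything.

```bash
python3 -c "
from cell import *
print(job_done())"
```

```text
the job is handed in; nothing more can be done
None
```

The job is handed in at about 28 s: the lid was pressed, eased to its stop and left standing open, and the gauge lies flat in the 190 x 150 mm amber tray. The wrist force read about 83 N for one row during a free-air reach, below the 120 N limit; the cause was not found.

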